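# Tote under the hopper, gate held at the flow mark

## Task

Push the blue tote along the rollers, without lifting it off them, until it is fully home against the end stop under the hopper, keeping the hopper's slide gate shut until it is there. Then pull the sprung gate out by its black handle until its yellow pointer is level with the red flow marker, and keep it there so that the next batch can be tipped straight through: the gate springs shut if let go, so finish while still holding the handle at the mark. Leave the marker as it is set, and do not disturb the cup, the bench scraper or the flour bag.

Things in the scene. Friction and masses are not known exactly. Their poses are not given: they have to be found in the camera images.
- station: Fixed dispensing station: roller track, bay, hopper and gate. It stands in a new place each time, turned by up to 0.2 rad. Origin on the bench, straight below the tote's centre when the tote is home; +y along the roller track (the way the tote is pushed), +x away from the robot, +z up. Below, x, y and z are in this frame, in mm.
- bay (a point): Point fixed to the station (0, 0, 112.5): where the tote's centre lies when the tote is fully home, its front against the end stop. Stop plate: face at y 130, top at z 145. Rollers: 11, free-turning, 25 mm thick, tops at z 62.5, from y -360 to 120. White side guides: inner faces at x +-95, tops at z 88.
- hopper_rim (a point): Middle of the mouth of the empty, open steel hopper: (0, 20, 356). Drum of 94 mm radius from z 268 up, cone below it to z 203, flange plate at z 196 to 203 over x +-140, y -60 to 105, on four 20 mm square legs centred at x +-127, y -45 and 90. Chute skirt under it down to z 166, so the tote's rim passes with 3.5 mm to spare.
- tote_center (a point): Centre (half-way up) of the blue open plastic tote: 260 mm along the track (its own y), 180 across, 100 high, 4 mm walls, empty, about 0.6 kg. It starts on the rollers 130 to 200 mm short of home. Rim at z 162.5; the rear end face, to be pushed, is 130 mm from the centre towards -y. It rolls at about 1 N and coasts a little.
- gate (a joint): How far the slide gate is out, in m: 0 shut, at most 0.095. It slides level along the station's +y. A spring pulls it shut: 4.5 N when shut, 0.9 N more per 10 mm (about 10 N at 60 mm), plus 0.5 N of friction.
- gate_handle (a point): Middle of the gate's black handle bar: level, along the station's x, 68 mm long, 16 mm thick, at z 185, y 190 when shut (moves with the gate). Outer bar of a U-shaped pull: open above, below and outside; inside, a 57 mm gap to the blade's end, 72 mm wide between the side rods. Best pinched from above, fingers closing along the station's y.
- gate_pointer (a point): Yellow pointer, 8 mm wide, at the outer end of the gate blade, over the white scale; 60 mm in +x and 65 mm in -y of the handle's middle; moves with the gate, axes as the station's. The scale's channel is 12 mm wide, centred at x 60, top at z 196, and reaches out to y 232.
- flow_mark (a point): Red flow marker (block 14 mm wide along y) clamped at the outside of the scale, x 68 to 88; this point is over the scale (x 60) at the middle of its width. The gate is at the mark when the pointer has this point's position along the station's y. Set anew each time, 40 to 75 mm outward (+y) of the pointer of the shut gate. A knock of over 20 N would shift it.
- cup_mid (a point): Bystander: middle (half-way up) of a white paper cup, 95 mm tall, 80 mm across, to the left ahead of the robot.
- scraper_mid (a point): Bystander: middle of a bench scraper lying flat, steel blade 110 x 130 mm with a wooden grip along one edge, 17 mm high, on the bench out past the handle's side of the station.
- flour_mid (a point): Bystander: middle of an upright closed paper bag of flour, 75 x 100 mm and 165 mm tall (this point 70 mm above the bench), beyond the station.

How it is judged:
On the way, in this order (a step that is already met when the one before it is completed fails the run):
1. The tote is fully home against the end stop, still flat on the rollers, with the gate still shut (y of tote_center in the frame of bay above -0.008 m and angle between tote_center's own z axis and vertical below 0.06 rad and value of joint gate below 0.01 m), for 0.2 s.
2. With the tote home, the gate is pulled out so that its pointer is level with the marker, and held there (y of tote_center in the frame of bay above -0.01 m and y of gate_pointer in the frame of flow_mark between -0.008 and 0.008 m and contact force between gate and the fingers above 3 N), for 0.5 s.
At the end, for the whole second after the job is handed in: The tote stands flat on the rollers within 10 mm of fully home under the hopper; the fingers hold the gate still (at least 3 N on it), its pointer within 8 mm of the red marker, which has not been shifted (3 mm) (all of step 2 and y of tote_center in the frame of bay below 0.008 m and x of tote_center in the frame of bay between -0.01 and 0.01 m and angle between tote_center's own z axis and vertical below 0.06 rad and velocity of joint gate between -0.01 and 0.01 m/s and distance of flow_mark from where it was at the start of the episode below 0.003 m); the arm keeps its last pose, push and grip.
It fails at once if The gate is opened (over 15 mm) while the tote is not home (more than 15 mm short) (value of joint gate above 0.015 m and y of tote_center in the frame of bay below -0.015 m).
It fails at once if The tote is lifted off the rollers (20 mm) or tipped (0.25 rad) (height (world z) of tote_center above 0.1325 m or angle between tote_center's own z axis and vertical above 0.25 rad).
It fails at once if The red marker is shifted by more than 3 mm (distance of flow_mark from where it was at the start of the episode above 0.003 m).
It fails at once if The cup, scraper or flour bag is moved by more than 20 mm (distance of any of cup_mid, scraper_mid, flour_mid from where it was at the start of the episode above 0.02 m).
It also fails if it takes over 51 s, if anything falls off the work surface, if the arm or the gripper's body presses on something with over 40 N, if the wrist force passes 120 N, or if a joint passes its speed limit or range.

## Robot

A 7-joint arm with a two-finger parallel gripper is mounted at the origin on the work surface. World frame = base frame: x ahead of the robot, y to its left, z up, the work surface at z = 0. Lengths are in m, angles in rad, forces in N, time in s.
With the tool pointing down it reaches from about 0.4 to 0.875 m from the base axis. Payload 19.3 kg.
Tool frame: the origin (TCP) lies at the very end of the fingers, on their centre line; the grasp point (between the pads) lies bot.pinch_z behind it (bot.pinch_z is the distance from the TCP to the grasp point, in m); z points along the fingers, y is the line along which they close (so a half turn about z gives the same grasp; the last joint's range is limited). The gripper opens to 85 mm and grips with 20 to 120 N. Pads are 22 mm wide; open, the fingers measure 114 mm over their backs; the gripper's body (76 mm by 85 mm) begins 54 mm behind the grasp point. The pads swing forward as they close: fully open they stand 13 mm farther back than shut.
Start: joints at [-1.176, 0.521, -0.036, 1.599, 0.021, 1.021, -0.113], TCP at [0.28, 0.559, 0.231] pointing down, gripper open.
Joint ranges: [-2.91, 2.91], [-0.3, 2.13], [-1.5, 1.42], [0.17, 2.43], [-1.26, 4.41], [0.16, 1.93], [-2.52, 2.52]. Speed limits (rad/s): [1.89, 1.89, 2.39, 2.39, 3.01, 3.01, 3.01].

## Interface

Orientations are given as [roll, pitch, yaw] about the fixed x, y, z axes, in that order (R = Rz(yaw) Ry(pitch) Rx(roll)).
In Python, from workcell import bot, grab_frame, ticket gives the robot as it stands.
- The arm moves only by the tool arm_command, never from a script. Its argument "commands" is a list of rows, each a list of 3 entries, a list of its own where there are three numbers: the shift along the world's x, y, z in mm, then the turn about the world's z in rad, then the gripper command: -1 is fully open, 1 is shut, values between are in proportion. In form: [[[tx, ty, tz], roll, fingers], ...]. A call has 1 to 20 rows; each row shifts and turns the commanded pose from where the row before left it; what a row does not reach is not made up. A row lasts 1/10 s, in which the tool goes at most 50 mm and 8.59 degrees, less where a joint would pass 70% of its speed; a pose out of reach is approached as far as the arm can. A call with a gripper value outside its range is refused whole. The fingers move at their own pace and stop on an object; "newtons" is the grip in N (left out, the last holds). Time passes only in rows, so rows that do not move let the fingers close. It gives the time, the measured TCP pose, the force, the opening and the grip force at its end, in the units of the state.
- bot.observe(): the state, without advancing time (a new reading comes with each control period).
- grab_frame(name): name is "scene" or "side" or "wrist"; returns a dict with "image" (384x512x3 uint8, red, green, blue), "vertical_fov" (degrees; the focal length in pixels is half the picture's height over the tangent of half this angle, whatever the lens; pixels are square), "cx", "cy" (the principal point, pixels), "R" (3x3) and "t" (3): a world point X has camera coordinates R X + t. Camera axes: x right, y down, z forward; pixel columns grow to the right and rows downward; lengths in m; the calibration is good to about 2 mm. A picture is of the moment at which its call begins. There is no depth.
- ticket.job_done(): hands the job in; it is judged then, once.
The state is a dict: "clock": time; "qpos": joint angles; "qd": joint speeds; "joint_efforts": joint torques, N m; "position": TCP position; "tool_rot": TCP orientation; "force": force on the tool from outside, world axes, zero at the start; "moment": the same for the moment, N m; "grip_width": finger opening in m; "finger_force": force on a finger pad.
Only numpy, scipy, OpenCV 4.12 (cv2) and the standard library are available. Lean on these libraries where they do the work, as an engineer would, in place of code of your own. Each camera call takes 0.05 s, during which the arm holds its last target. There are 200 camera calls.

## Working session

There is one attempt and no reset: what is moved stays moved. The work goes in short steps, Python scripts to look and compute and a tool call to move; the robot and the scene stay as the last step left them, time stands still between calls to the robot, and variables do not carry over. Pictures are saved under pics/ and viewed, at most 10 in all, crops included, and the job is handed in when it is done.

Besides the shell and the picture viewer there is one more tool, called after ">>>" in YAML: its name, and indented under it one key for each argument. arm_command: Moves the arm, as the interface text tells. Its arguments: {"type":"object","properties":{"commands":{"type":"array"},"newtons":{"type":"number"}},"required":["commands"]}

```bash
mkdir -p pics; ls; cat > h.py <<'E'
import numpy as np, cv2, pickle
from workcell import bot, grab_frame, ticket
def grab(n,save=None):
    f=grab_frame(n)
    if save: cv2.imwrite(f'pics/{save}.png',cv2.cvtColor(f['image'],cv2.COLOR_RGB2BGR)); pickle.dump(f,open(f'pics/{save}.pkl','wb'))
    return f
def load(s): return pickle.load(open(f'pics/{s}.pkl','rb'))
def ray(f,u,v):
    F=f['image'].shape[0]/2/np.tan(np.radians(f['vertical_fov'])/2)
    R=np.array(f['R']);t=np.array(f['t'])
    d=R.T@np.array([(u-f['cx'])/F,(v-f['cy'])/F,1]); return -R.T@t,d/np.linalg.norm(d)
def onz(f,u,v,z):
    c,d=ray(f,u,v); return c+d*(z-c[2])/d[2]
def tri(*obs):
    A=np.zeros((3,3));b=np.zeros(3)
    for f,u,v in obs:
        c,d=ray(f,u,v);P=np.eye(3)-np.outer(d,d);A+=P;b+=P@c
    return np.linalg.solve(A,b)
def proj(f,X):
    F=f['image'].shape[0]/2/np.tan(np.radians(f['vertical_fov'])/2)
    p=np.array(f['R'])@X+np.array(f['t']); return F*p[0]/p[2]+f['cx'],F*p[1]/p[2]+f['cy']
E
python3 - <<'E'
from h import *
for n in('scene','side','wrist'):
    f=grab(n,n+'0'); print(n,f['vertical_fov'],f['cx'],f['cy'],ray(f,256,192))
print(bot.observe(),bot.pinch_z)
a=[cv2.imread(f'pics/{n}0.png') for n in('scene','side')]
E
```

```text
pics
scene 46.7669230204331 253.69255593559146 195.45464759715526 (array([1.25105931, 0.50876548, 1.24675034]), array([-0.56677001, -0.28993088, -0.77117562]))
side 57.07701799744366 262.8792708171266 190.87073229105783 (array([ 1.30832004, -0.1192473 ,  0.88673015]), array([-0.74606001,  0.22134689, -0.62801275]))
wrist 65.3080844093599 257.1921742817392 193.28446983325912 (array([0.21853646, 0.59038743, 0.3732036 ]), array([ 0.23898416, -0.12468771, -0.96298471]))
{'clock': 0.15, 'qpos': array([-1.1762003 ,  0.52187093, -0.03633463,  1.59986134,  0.02119365,
        1.02110901, -0.11283593]), 'qd': array([-0.00258407, -0.00096706, -0.00013786, -0.00150281, -0.00062218,
       -0.00084119,  0.00089044]), 'joint_efforts': array([ 2.19821479e-03, -9.27385283e+01,  1.98103197e+00, -3.70064843e+01,
        1.80624652e-02,  6.21235580e-03, -1.02964334e-04]), 'position': array([0.28005878, 0.55846047, 0.23086734]), 'tool_rot': array([-3.14073003e+00,  4.91574123e-05,  2.67675103e+00]), 'force': array([ 0.25239525,  0.20909091, -0.41297783]), 'moment': array([0.0075002 , 0.0362562 , 0.03813946]), 'finger_force': 0.0, 'grip_width': 0.08558509075510562} 0.0187
```

View pics/scene0.png

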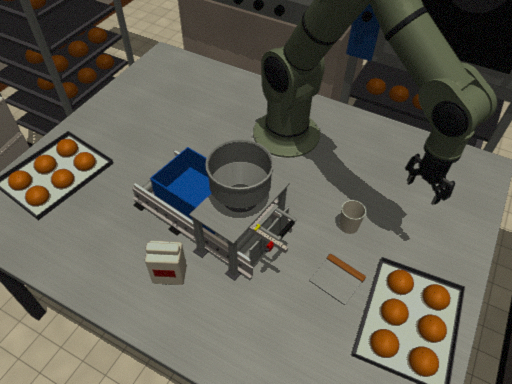

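View pics/side0.png

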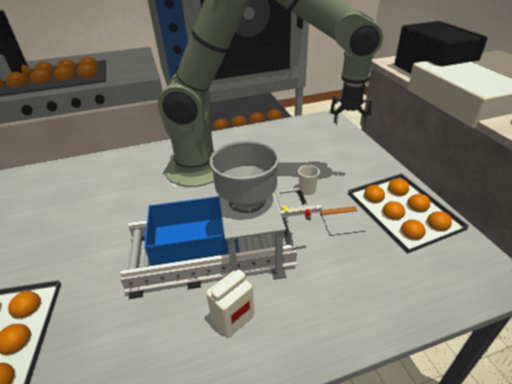

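The pictures show the tote at scene (183,182), hopper rim at (238,172), pointer at about (257,227) and marker at about (270,244). In the side view the pointer is at (284,210) and the marker at (308,213). Now a zoom on both.

```bash
python3 - <<'E'
from h import *
a=cv2.imread('pics/scene0.png')[130:290,125:305]; b=cv2.imread('pics/side0.png')[130:300,115:355]
a=cv2.resize(a,(400,356),interpolation=cv2.INTER_CUBIC);a=cv2.resize(cv2.imread('pics/scene0.png')[135:285,125:305],(720,600),interpolation=cv2.INTER_CUBIC)
b=cv2.resize(b,None,fx=3.3,fy=3.3,interpolation=cv2.INTER_CUBIC)
cv2.imwrite('pics/a.png',a);cv2.imwrite('pics/b.png',b)
for n in('scene0','side0'):
    f=load(n);h=cv2.cvtColor(f['image'],cv2.COLOR_RGB2HSV)
    for nm,lo,hi in(('yel',(22,140,120),(35,255,255)),('red',(0,170,110),(5,255,255)),('blue',(105,150,50),(120,255,255))):
        m=cv2.inRange(h,lo,hi);k,l,s,c=cv2.connectedComponentsWithStats(m)
        print(n,nm,[(s[i].tolist(),c[i].round(1).tolist()) for i in range(1,k) if s[i][4]>5])
E
```

```text
scene0 yel [([254, 224, 7, 7, 20], [257.0, 226.7])]
scene0 red [([267, 241, 6, 7, 24], [269.9, 243.8])]
scene0 blue [([364, 36, 12, 10, 36], [370.2, 40.2]), ([347, 41, 12, 14, 37], [352.0, 48.4]), ([361, 43, 7, 3, 9], [364.3, 43.7]), ([360, 46, 7, 4, 12], [362.8, 47.3]), ([369, 46, 3, 3, 6], [369.8, 47.2]), ([362, 50, 3, 6, 6], [363.2, 52.5]), ([357, 52, 3, 4, 7], [357.9, 53.6]), ([366, 54, 6, 4, 9], [368.4, 55.6]), ([151, 147, 60, 72, 2446], [182.9, 181.3])]
side0 yel [([283, 206, 4, 6, 17], [284.6, 208.2])]
side0 red [([305, 209, 5, 7, 22], [307.2, 212.2])]
side0 blue [([156, 0, 31, 77, 1132], [172.0, 32.0]), ([144, 197, 84, 68, 4370], [184.4, 230.8]), ([236, 239, 2, 13, 17], [236.5, 245.1])]
```

View pics/a.png

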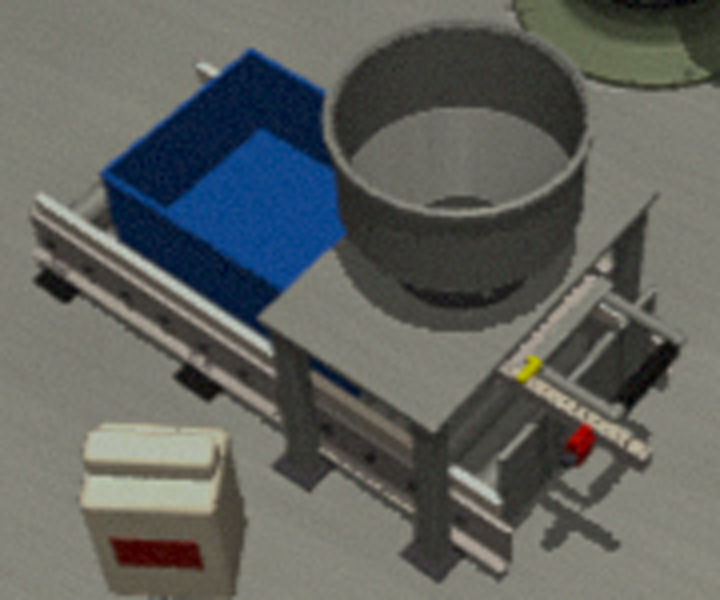

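View pics/b.png

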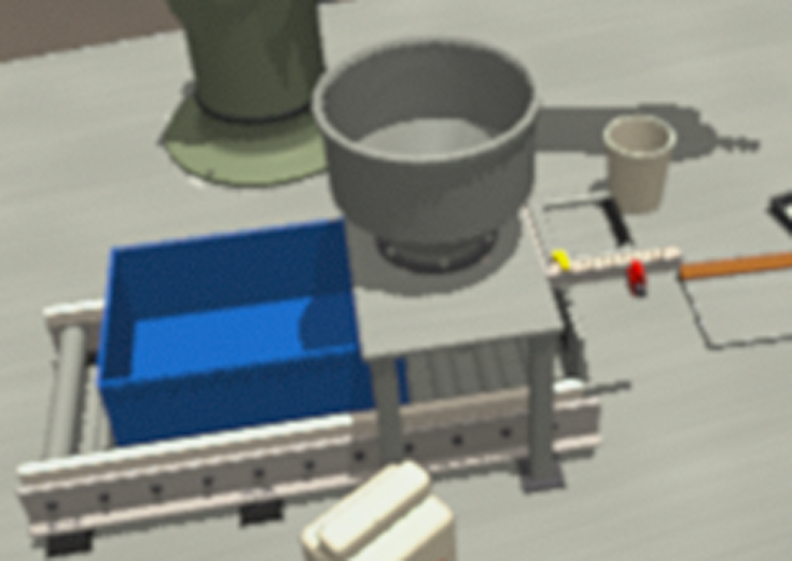

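The crops show the rear tote rim corners at a(250,52)/(101,175), flange corners at a(262,318)/(437,430)/(657,196), and the black handle from a(622,405) to (680,345), with the marker in front of the scale. The matching points are in b.

```bash
python3 - <<'E'
from h import *
S,D=load('scene0'),load('side0')
P={'toteFar':((250,52),(112,250)),'toteNear':((101,175),(99,383)),'flNL':((262,318),(365,355)),'flNR':((437,430),(562,332)),'flFR':((657,196),(523,213)),'hop':((456,116),(426,100)),'hanN':((625,402),(627,243)),'hanF':((680,345),(605,200)),'yel':((528,369),(561,260)),'red':((579,443),(637,276)),'scaleEnd':((648,452),(680,253))}
Q={}
for k,(a,b) in P.items():
    a=(a[0]/4+125-.4,a[1]/4+135-.4);b=(b[0]/3.3+115-.35,b[1]/3.3+130-.35)
    X=tri((S,*a),(D,*b));Q[k]=X
    r=[np.hypot(*(np.array(proj(f,X))-p)) for f,p in((S,a),(D,b))]
    print(k,X.round(4),np.round(r,1))
# station fit from flange + hopper + scale end(y232,x60,z196)
st={'flNL':(140,-60,203),'flNR':(140,105,203),'flFR':(-140,105,203),'hop':(0,20,356),'scaleEnd':(60,232,196)}
s=np.array([st[k][:2] for k in st])/1e3; w=np.array([Q[k][:2] for k in st])
sc,wc=s.mean(0),w.mean(0);H=(s-sc).T@(w-wc);th=np.arctan2(H[0,1]-H[1,0],H[0,0]+H[1,1])
R=np.array([[np.cos(th),-np.sin(th)],[np.sin(th),np.cos(th)]]);o=wc-R@sc
print('yaw',th,'origin',o,'res',((s@R.T+o-w)*1e3).round(1).tolist())
for k in Q: print(k,(R.T@(Q[k][:2]-o)*1e3).round(1))
E
```

```text
toteFar [ 0.3918 -0.202   0.1602] [0.2 0.3]
toteNear [ 0.5705 -0.2257  0.1656] [0.5 0.6]
flNL [ 0.649  -0.0142  0.201 ] [0.3 0.3]
flNR [0.6716 0.1466 0.196 ] [0.7 0.7]
flFR [0.4025 0.1908 0.1436] [11.7 11. ]
hop [0.5259 0.0817 0.3499] [0.1 0.1]
hanN [0.5791 0.2486 0.1866] [0.1 0.1]
hanF [0.5071 0.2592 0.1786] [0.4 0.3]
yel [0.5947 0.1778 0.1998] [0.1 0.1]
red [0.628  0.2364 0.1909] [0. 0.]
scaleEnd [0.6147 0.2835 0.194 ] [0.5 0.4]
yaw -0.15414892616777903 origin [0.52087738 0.06436851] res [[1.0, -2.3], [3.7, 0.1], [-3.8, -1.2], [-2.0, 2.4], [1.1, 0.9]]
toteFar [ -86.6 -283.1]
toteNear [  93.6 -279. ]
flNL [138.7 -57.9]
flNR [136.3 104.4]
flFR [-136.4  106.8]
hop [ 2.3 17.9]
hanN [ 29.3 191. ]
hanF [-43.5 190.4]
yel [ 55.5 123.4]
red [ 79.4 186.4]
scaleEnd [ 59.  230.9]
```

>>> arm_command:
  commands:
    - [[0,0,38],0,-1]
    - [[0,0,38],0,-1]
    - [[0,0,38],0,-1]
    - [[0,0,38],0,-1]
    - [[0,0,38],0,-1]
    - [[24,-34,0],-0.06,-1]
    - [[24,-34,0],-0.06,-1]
    - [[24,-34,0],-0.06,-1]
    - [[24,-34,0],-0.06,-1]
    - [[24,-34,0],-0.06,-1]
    - [[24,-34,0],-0.06,-1]
    - [[24,-34,0],-0.06,-1]
    - [[24,-34,0],-0.06,-1]
    - [[24,-34,0],-0.06,-1]
    - [[-2,-40,0],-0.06,-1]
    - [[-2,-40,0],-0.06,-1]
    - [[-2,-40,0],-0.06,-1]
    - [[-2,-40,0],-0.06,-1]
    - [[-2,-40,0],-0.06,-1]
    - [[-2,-40,0],-0.06,-1]

```text
clock: 2.15
position: [0.4837, 0.0111, 0.4213]
tool_rot: [-3.142, -0.0, 1.774]
force: [1.1, 0.7, 1.4]
grip_width: 0.0854
finger_force: 0.0
```

```bash
python3 - <<'E'
from h import *
o=bot.observe();print(o['position'],o['tool_rot'],o['qpos'].round(2),o['clock'])
S=load('scene0');print('cup',onz(S,352,217,.05),'scraper',onz(S,338,280,.01))
Q={'flNL':(.649,-.0142),'flNR':(.6716,.1466),'hop':(.5259,.0817),'scaleEnd':(.6147,.2835),'yel':(.5947,.1778)}
st={'flNL':(140,-60),'flNR':(140,105),'hop':(0,20),'scaleEnd':(60,232),'yel':(60,125)}
s=np.array([st[k] for k in st])/1e3;w=np.array([Q[k] for k in st]);sc,wc=s.mean(0),w.mean(0);H=(s-sc).T@(w-wc);th=np.arctan2(H[0,1]-H[1,0],H[0,0]+H[1,1])
R=np.array([[np.cos(th),-np.sin(th)],[np.sin(th),np.cos(th)]]);o=wc-R@sc
print('yaw',th,'origin',o,((s@R.T+o-w)*1e3).round(1).tolist())
for n,p in(('start',(0,-.33)),('contact',(0,-.292)),('home',(0,-.141)),('handle',(0,.19))): print(n,R@p+o)
E
```

```text
[0.48366305 0.01107985 0.42128297] [-3.14158172e+00 -2.24783331e-04  1.77436586e+00] [-0.5   0.13  0.41  1.68 -0.05  1.34  0.12] 2.15
cup [0.31138619 0.39176447 0.05      ] scraper [0.53162308 0.43540992 0.01      ]
yaw -0.14361547695574853 origin [0.51992408 0.06299868] [[0.9, -2.2], [1.9, 0.3], [-3.1, 1.1], [-2.2, 0.5], [2.5, 0.3]]
start [ 0.47269372 -0.26360397]
contact [ 0.47813237 -0.22599518]
home [ 0.49974383 -0.07654973]
handle [0.54711731 0.25104263]
```

>>> arm_command:
  commands:
    - [[-2,-40,0],-0.05,-1]
    - [[-2,-40,0],-0.05,-1]
    - [[-2,-40,0],-0.05,-1]
    - [[-2,-40,0],-0.05,-1]
    - [[-2,-40,0],-0.05,-1]
    - [[-1,-40,0],-0.05,-1]
    - [[-1,-45,0],-0.05,-1]
    - [[0,0,-40],0,-1]
    - [[0,0,-40],0,-1]
    - [[0,0,-40],0,-1]
    - [[0,0,-40],0,-1]
    - [[0,0,-36],0,-1]

```text
clock: 3.35
position: [0.4717, -0.2721, 0.2234]
tool_rot: [-3.141, -0.0, 1.427]
force: [1.0, -0.4, -0.3]
grip_width: 0.0859
finger_force: 0.0
```

```bash
python3 - <<'E'
from h import *
a=grab('side','side1');b=grab('wrist','wrist1');o=bot.observe();print(o['position'],o['tool_rot'])
c=np.hstack([cv2.imread('pics/side1.png')[100:350,60:360],cv2.resize(cv2.imread('pics/wrist1.png'),(333,250))]);cv2.imwrite('pics/c.png',cv2.resize(c,None,fx=1.25,fy=1.25))
E
```

```text
[ 0.47035304 -0.2712087   0.22177578] [-3.13520472e+00 -1.22547908e-03  1.42676205e+00]
```

View pics/c.png

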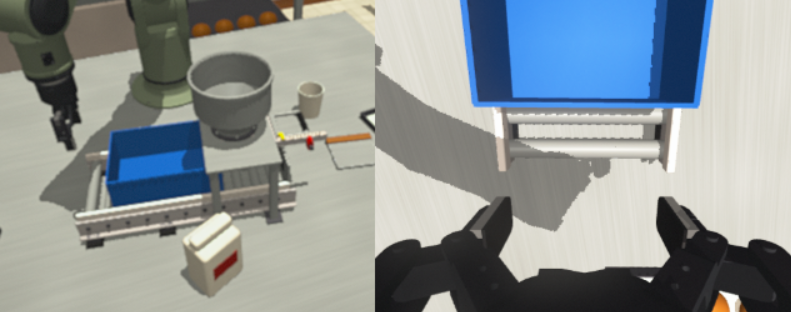

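The wrist view shows the tote's rear rim level at row ~105, centred between the open fingers. The side view shows the gripper behind the tote. Lower it and start pushing.

>>> arm_command:
  commands:
    - [[0,0,-40],0,-1]
    - [[0,0,-40],0,-1]
    - [[0,0,-36],0,-1]
    - [[0,0,0],0,-1]
    - [[1.5,10,0],0,-1]
    - [[1.5,10,0],0,-1]
    - [[1.5,10,0],0,-1]
    - [[1.5,10,0],0,-1]
    - [[1.5,10,0],0,-1]
    - [[1.5,10,0],0,-1]
    - [[1.5,10,0],0,-1]
    - [[1.5,10,0],0,-1]

```text
clock: 4.65
position: [0.4848, -0.1917, 0.1099]
tool_rot: [3.14, 0.0, 1.427]
force: [0.9, -1.2, 6.8]
grip_width: 0.0853
finger_force: 0.0
```

>>> arm_command:
  commands:
    - [[1.5,10,0],0,-1]
    - [[1.5,10,0],0,-1]
    - [[1.5,10,0],0,-1]
    - [[1.5,10,0],0,-1]
    - [[1.5,10,0],0,-1]
    - [[1.2,8,0],0,-1]
    - [[1.2,8,0],0,-1]
    - [[1.2,8,0],0,-1]

```text
clock: 5.45
position: [0.4959, -0.1177, 0.1099]
tool_rot: [3.14, 0.0, 1.427]
force: [1.7, -2.5, 8.1]
grip_width: 0.0852
finger_force: 0.0
```

```bash
python3 - <<'E'
from h import *
a=grab('side','side2');b=grab('wrist','wrist2');o=bot.observe();print(o['position'],o['tool_rot'],o['force'],o['moment'])
c=np.hstack([cv2.resize(cv2.imread('pics/side2.png')[120:320,100:300],(500,500),interpolation=cv2.INTER_CUBIC),cv2.resize(cv2.imread('pics/wrist2.png')[:,106:406],None,fx=1,fy=500/384)]);cv2.imwrite('pics/d.png',c)
E
```

```text
[ 0.49598063 -0.1167216   0.10967728] [ 3.14067281e+00 -5.86652166e-04  1.42831231e+00] [ 1.22865172 -0.38195556  0.47696575] [-0.05243717 -0.03017565 -0.05943418]
```

View pics/d.png

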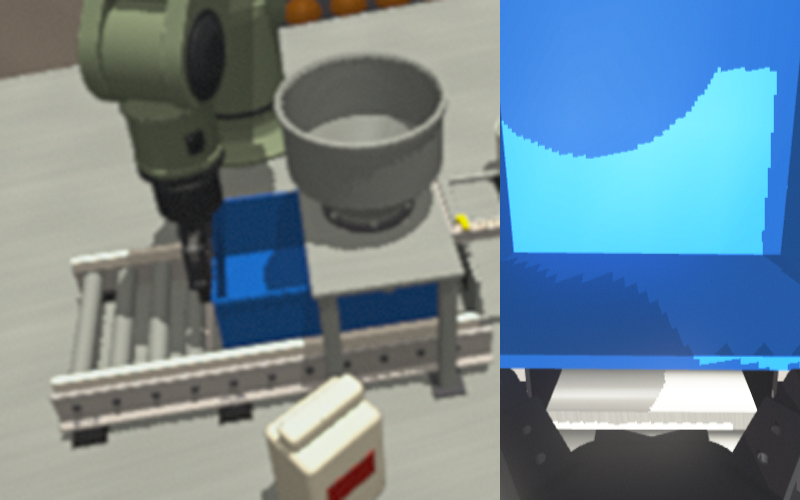

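The tote is ahead of the fingers, flat between the guides, with its rear rim at wrist row ~278. There is no vertical force now, so I'll continue gently.

>>> arm_command:
  commands:
    - [[0.9,6,0],0,-1]
    - [[0.9,6,0],0,-1]
    - [[0.9,6,0],0,-1]
    - [[0.7,5,0],0,-1]
    - [[0.7,5,0],0,-1]
    - [[0.6,4,0],0,-1]

```text
clock: 6.15
position: [0.4999, -0.0858, 0.1092]
tool_rot: [-3.141, -0.0, 1.427]
force: [-0.2, -1.2, 0.6]
grip_width: 0.0855
finger_force: 0.0
```

```bash
python3 - <<'E'
from h import *
o=bot.observe();print(o['position'],o['force'],o['qpos'].round(2))
th=-.146;R=np.array([[np.cos(th),-np.sin(th)],[np.sin(th),np.cos(th)]]);og=np.array([.5199,.063])
print('tcp st',R.T@(o['position'][:2]-og))
for n in ('wrist','side'):
    f=grab(n,n+'3');h=cv2.cvtColor(f['image'],cv2.COLOR_RGB2HSV);m=cv2.inRange(h,(100,120,50),(122,255,255))
    if n=='wrist':
        for c in(200,256,310):
            r=np.where(m[:,c])[0].max();print(c,r,R.T@(onz(f,c,r+.5,.1625)[:2]-og))
E
```

```text
[ 0.49992074 -0.08578049  0.10920693] [-0.24944407 -1.15588049  0.55198003] [-0.31  0.58  0.49  2.03 -0.44  0.64  0.34]
tcp st [ 0.00187816 -0.15010422]
200 282 [-0.01711793 -0.13656929]
256 282 [ 0.00179683 -0.13654529]
310 272 [ 0.01984943 -0.13272705]
```

>>> arm_command:
  commands:
    - [[0.3,2,0],0,-1]
    - [[0.3,2,0],0,-1]
    - [[0.3,2,0],0,-1]
    - [[0.15,1,0],0,-1]
    - [[0,0,0],0,-1]

```text
clock: 6.75
position: [0.5011, -0.0791, 0.1093]
tool_rot: [3.142, -0.0, 1.427]
force: [-1.0, -0.3, 0.9]
grip_width: 0.0854
finger_force: 0.0
```

>>> arm_command:
  commands:
    - [[0.3,2,0],0,-1]
    - [[0.15,1,0],0,-1]
    - [[0,0,0],0,-1]

```text
clock: 7.05
position: [0.5015, -0.077, 0.1093]
tool_rot: [3.141, 0.001, 1.426]
force: [0.6, -6.4, -0.7]
grip_width: 0.0854
finger_force: 0.0
```

>>> arm_command:
  commands:
    - [[0.3,2,0],0,-1]
    - [[0,0,0],0,-1]
    - [[0,0,0],0,-1]

```text
clock: 7.35
position: [0.5015, -0.0767, 0.1094]
tool_rot: [3.141, 0.003, 1.424]
force: [-1.9, -15.7, -1.0]
grip_width: 0.0853
finger_force: 0.0
```

```bash
python3 - <<'E'
from h import *
o=bot.observe();print(o['position'],o['force'])
th=-.146;R=np.array([[np.cos(th),-np.sin(th)],[np.sin(th),np.cos(th)]]);og=np.array([.5199,.063])
print('tcp st',R.T@(o['position'][:2]-og))
f=grab('wrist','wrist4');h=cv2.cvtColor(f['image'],cv2.COLOR_RGB2HSV);m=cv2.inRange(h,(100,120,50),(122,255,255))
for c in(180,200,230,256):
    r=np.where(m[:,c])[0].max();print(c,r,R.T@(onz(f,c,r+.5,.1625)[:2]-og))
E
```

```text
[ 0.50152353 -0.07666811  0.10938899] [ -1.88298445 -15.73799868  -1.02236664]
tcp st [ 0.00213821 -0.14085561]
180 284 [-0.02375107 -0.12797543]
200 284 [-0.01697483 -0.12798992]
230 284 [-0.00680835 -0.12801166]
256 284 [ 0.00200465 -0.12803051]
```

The tote is home: 15.7 N with no further advance. Now retreat, go up and cross over the hopper towards the handle.

>>> arm_command:
  commands:
    - [[-0.4,-3,0],0,-1]
    - [[-1,-7,0],0,-1]
    - [[-1.5,-10,0],0,-1]
    - [[-3,-20,0],0,-1]
    - [[-3,-20,0],0,-1]
    - [[0,0,40],0,-1]
    - [[0,0,40],0,-1]
    - [[0,0,40],0,-1]
    - [[0,0,40],0,-1]
    - [[0,0,40],0,-1]
    - [[0,0,40],0,-1]
    - [[0,0,40],0,-1]
    - [[0,0,40],0,-0.2]
    - [[4,35,0],0.14,-0.2]
    - [[4,35,0],0.14,-0.2]
    - [[4,35,0],0.14,-0.2]
    - [[4,35,0],0.14,-0.2]
    - [[4,35,0],0.14,-0.2]
    - [[4,35,0],0.14,-0.2]

```text
clock: 9.3
position: [0.5168, 0.0764, 0.4294]
tool_rot: [3.141, -0.0, 2.272]
force: [0.6, 0.0, 0.4]
grip_width: 0.0514
finger_force: 0.0
```

>>> arm_command:
  commands:
    - [[4,35,0],0.14,-0.2]
    - [[4,35,0],0.14,-0.2]
    - [[4,35,0],0.14,-0.2]
    - [[4,35,0],0.14,-0.2]
    - [[4,35,0],0.14,-0.2]
    - [[0,0,-30],0.03,-0.2]
    - [[0,0,-30],0,-0.2]
    - [[0,0,0],0,-0.2]
    - [[0,0,0],0,-0.2]

```text
clock: 10.2
position: [0.5372, 0.2501, 0.3702]
tool_rot: [-3.141, 0.0, 2.996]
force: [0.2, -0.5, 0.8]
grip_width: 0.051
finger_force: 0.0
```

```bash
python3 - <<'E'
from h import *
o=bot.observe();print(o['position'],o['tool_rot'],o['qpos'].round(2),o['force'],o['clock'])
for n in('scene','side','wrist'): grab(n,n+'5')
a=cv2.resize(cv2.imread('pics/wrist5.png'),(800,600));cv2.imwrite('pics/e.png',a)
E
```

```text
[0.53717913 0.25011962 0.37016971] [-3.14149160e+00  6.77016394e-05  2.99600980e+00] [-0.72  0.37  0.26  1.51 -0.1   1.28  0.98] [ 0.1942337  -0.50237604  0.77752899] 10.2
```

View pics/e.png

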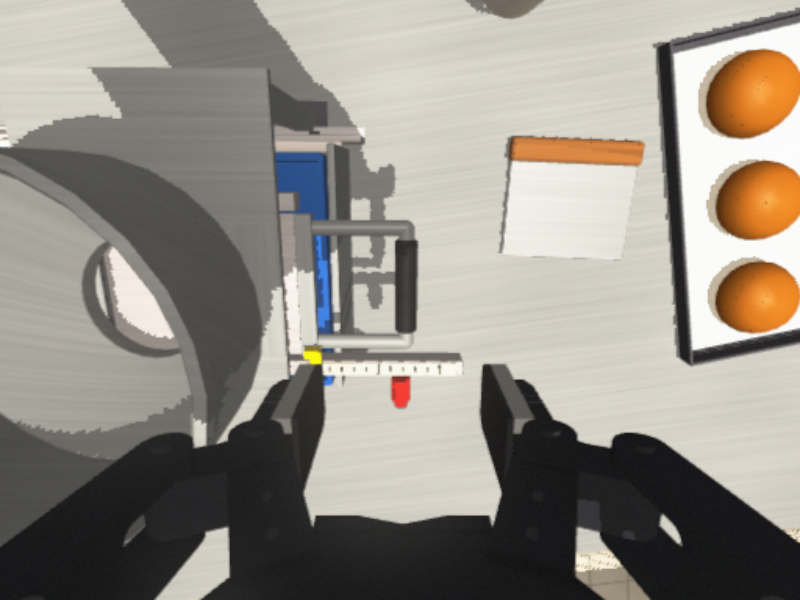

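The wrist view shows the handle bar at (407,286) of the 800-px picture, the pointer at (313,355), the red marker at (401,391) and the scale running level. The blue tote is against the stop. Compute the positions.

```bash
python3 - <<'E'
from h import *
W,S,D=load('wrist5'),load('scene0'),load('side0')
th=-.146;R=np.array([[np.cos(th),-np.sin(th)],[np.sin(th),np.cos(th)]]);og=np.array([.5199,.063])
h=cv2.cvtColor(W['image'],cv2.COLOR_RGB2HSV)
c={}
for nm,lo,hi in(('yel',(22,140,120),(35,255,255)),('red',(0,170,110),(5,255,255))):
    m=cv2.inRange(h,lo,hi);k,l,s,q=cv2.connectedComponentsWithStats(m);i=1+s[1:,4].argmax();c[nm]=s[i],q[i];print(nm,s[i],q[i])
sy=lambda X:(R.T@(X[:2]-og)*1e3).round(1)
T={'yel':((257,226.7),(284.6,208.2)),'red':((269.9,243.8),(307.2,212.2))}
for k in T:
    X=tri((W,*c[k][1]),(S,*T[k][0]),(D,*T[k][1]));print(k,X.round(4),sy(X))
    X=onz(W,*c[k][1],.197);print(' onz .197',X.round(4),sy(X))
b=[(407/1.5625-.3,240/1.5625-.3),(407/1.5625-.3,332/1.5625-.3)]
E=[onz(W,*p,.190) for p in b];print('handle',E,sum(E)/2,sy(sum(E)/2),'angle',np.arctan2(*(E[0]-E[1])[[1,0]]))
X=tri((W,407/1.5625-.3,286/1.5625-.3),(S,652.5/4+124.6,373.5/4+134.6),(D,616/3.3+114.6,221/3.3+129.6));print('handle tri',X,sy(X))
for p in((300,366),(460,363)): print('scale',onz(W,p[0]/1.5625,p[1]/1.5625,.196))
E
```

```text
yel [194 222  12  11 107] [200.25233645 226.8317757 ]
red [251 242  11  18 170] [256.04117647 250.57058824]
yel [0.5901 0.1784 0.1957] [ 52.6 124.4]
 onz .197 [0.5886 0.1789 0.197 ] [ 51.1 124.7]
red [0.6268 0.2363 0.1957] [ 80.6 187. ]
 onz .197 [0.6272 0.2371 0.197 ] [ 80.8 187.9]
handle [array([0.51680614, 0.25803871, 0.19      ]), array([0.58356542, 0.24838884, 0.19      ])] [0.55018578 0.25321378 0.19      ] [  2.3 192.6] angle 2.9980397514371377
handle tri [0.54837622 0.253361   0.18782984] [  0.5 192.5]
scale [0.59650169 0.1674848  0.196     ]
scale [0.61135892 0.28388795 0.196     ]
```

>>> arm_command:
  commands:
    - [[4,1,-30],0,-0.2]
    - [[4,1,-30],0,-0.2]
    - [[4,1,-30],0,-0.2]
    - [[0,0,-30],0,-0.2]
    - [[0,0,-25],0,-0.2]
    - [[0,0,-20],0,-0.2]
    - [[0,0,-20],0,-0.2]
    - [[0,0,-19],0,-0.2]
    - [[0,0,0],0,-0.2]
    - [[0,0,0],0,-0.2]

```text
clock: 11.35
position: [0.5495, 0.2538, 0.1664]
tool_rot: [3.141, 0.001, 2.997]
force: [0.8, 0.4, 0.1]
grip_width: 0.0509
finger_force: 0.0
```

>>> arm_command:
  commands:
    - [[0,0,0],0,0.2]
    - [[0,0,0],0,0.5]
    - [[0,0,0],0,1]
    - [[0,0,0],0,1]
    - [[0,0,0],0,1]
    - [[0,0,0],0,1]
  newtons: 80

```text
clock: 11.95
position: [0.5493, 0.2534, 0.1665]
tool_rot: [3.141, 0.001, 2.996]
force: [-3.6, -2.3, 10.3]
grip_width: 0.0136
finger_force: 77.8
```

```bash
python3 - <<'E'
from h import *
o=bot.observe();print(o['position'],o['force'])
for n in('scene','side','wrist'): grab(n,n+'6')
a=cv2.resize(cv2.imread('pics/wrist6.png'),(400,300));b=cv2.resize(cv2.imread('pics/scene6.png')[150:300,180:330],(400,400));d=cv2.resize(cv2.imread('pics/side6.png')[120:270,200:350],(400,400))
a=cv2.copyMakeBorder(a,0,100,0,0,cv2.BORDER_CONSTANT);cv2.imwrite('pics/f.png',np.hstack([a,d]))
E
```

```text
[0.5492725  0.25337093 0.16645055] [-3.61337555 -2.2902529  10.29935153]
```

View pics/f.png

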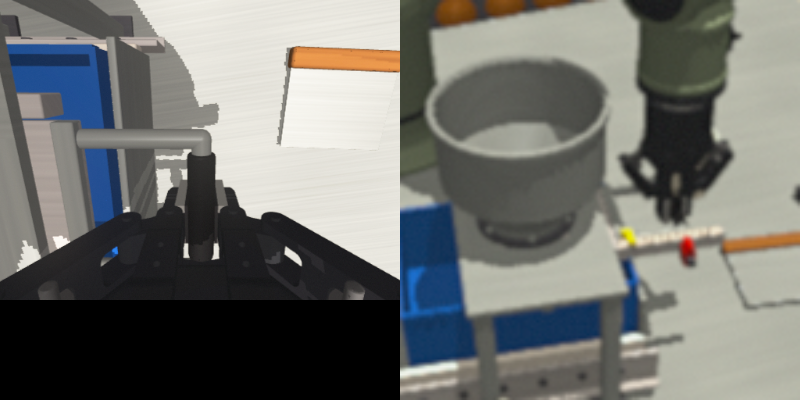

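The bar is gripped, but 13.6 mm wide with 10 N upward, so it is slightly too high on the round bar. Regrip 4 mm lower.

>>> arm_command:
  commands:
    - [[0,0,0],0,0.2]
    - [[0,0,0],0,0.2]
    - [[0,0,-4],0,0.2]
    - [[0,0,0],0,0.2]
    - [[0,0,0],0,0.7]
    - [[0,0,0],0,1]
    - [[0,0,0],0,1]
    - [[0,0,0],0,1]
  newtons: 80

```text
clock: 12.9
position: [0.5487, 0.2532, 0.1613]
tool_rot: [-3.141, -0.0, 2.996]
force: [-2.8, -4.8, 4.6]
grip_width: 0.0141
finger_force: 77.8
```

>>> arm_command:
  commands:
    - [[0.4,3,0],0,1]
    - [[0.7,5,0],0,1]
    - [[0.7,5,0],0,1]
    - [[0.7,5,0],0,1]
    - [[0.7,5,0],0,1]
    - [[0.7,5,0],0,1]
    - [[0.7,5,0],0,1]
    - [[0.7,5,0],0,1]
    - [[0.7,5,0],0,1]
    - [[0.7,5,0],0,1]
    - [[0.7,5,0],0,1]
    - [[0.4,3,0],0,1]
    - [[0,0,0],0,1]
    - [[0,0,0],0,1]

```text
clock: 14.3
position: [0.557, 0.3082, 0.1613]
tool_rot: [-3.14, 0.0, 2.996]
force: [-2.0, -9.4, 4.6]
grip_width: 0.0138
finger_force: 78.0
```

```bash
cat > m.py <<'E'
from h import *
import sys
th=-.146;R=np.array([[np.cos(th),-np.sin(th)],[np.sin(th),np.cos(th)]]);og=np.array([.5199,.063])
sy=lambda X:(R.T@(X[:2]-og)*1e3).round(1)
o=bot.observe();print(o['position'],o['force'])
for n in('scene','side'):
    f=grab(n,n+sys.argv[1]);h=cv2.cvtColor(f['image'],cv2.COLOR_RGB2HSV)
    for nm,lo,hi in(('yel',(22,140,110),(35,255,255)),('red',(0,150,90),(6,255,255))):
        m=cv2.inRange(h,lo,hi);m[:200]=0;m[260:]=0;m[:,:225]=0;m[:,330:]=0
        k,l,s,q=cv2.connectedComponentsWithStats(m)
        for i in range(1,k):
            if s[i,4]>4: print(n,nm,s[i],q[i].round(1),sy(onz(f,*q[i],.1965 if nm=='yel' else .193)))
E
python3 m.py 7; python3 - <<'E'
import cv2,numpy as np
b=cv2.resize(cv2.imread('pics/scene7.png')[200:275,230:305],(400,400),interpolation=2);d=cv2.resize(cv2.imread('pics/side7.png')[175:250,260:335],(400,400),interpolation=2)
cv2.imwrite('pics/g.png',np.hstack([b,d]))
E
```

```text
[0.55698409 0.30823049 0.16132135] [-1.95318269 -9.35365851  4.57272927]
scene yel [270 234   7   7  25] [273.2 236.9] [ 55.1 181.6]
scene red [267 241   7   7  30] [269.9 243.9] [ 78.  186.5]
side yel [301 204   5   5  16] [303.4 205.6] [ 52.2 182.4]
side red [305 209   5   8  28] [307.1 212.4] [ 79.8 186. ]
```

View pics/g.png

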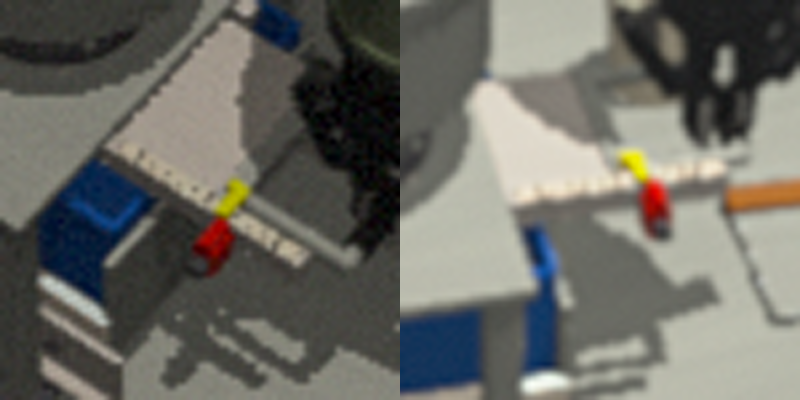

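Scene and side show the pointer about 4–5 mm short of the marker, and the wrist estimate says about 7 mm. Move 5.5 mm further.

>>> arm_command:
  commands:
    - [[0.3,2,0],0,1]
    - [[0.3,2,0],0,1]
    - [[0.2,1.5,0],0,1]
    - [[0,0,0],0,1]
    - [[0,0,0],0,1]
    - [[0,0,0],0,1]
    - [[0,0,0],0,1]
    - [[0,0,0],0,1]
    - [[0,0,0],0,1]
    - [[0,0,0],0,1]
    - [[0,0,0],0,1]
    - [[0,0,0],0,1]

```text
clock: 15.6
position: [0.5578, 0.3135, 0.1613]
tool_rot: [-3.14, 0.0, 2.995]
force: [-0.6, -9.4, 4.8]
grip_width: 0.0138
finger_force: 78.1
```

```bash
python3 m.py 8; python3 - <<'E'
from m import *
E
python3 - <<'E'
import sys; sys.path.insert(0,'.')
from h import *
# tote check: blue visible past the stop, front end, compare with image right after homing
for n in('side6','side8'):
    f=load('../pics/'+n) if 0 else pickle.load(open(f'pics/{n}.pkl','rb'));h=cv2.cvtColor(f['image'],cv2.COLOR_RGB2HSV);m=cv2.inRange(h,(100,120,40),(122,255,255));m[:180]=0
    ys,xs=np.where(m);print(n,m.sum()//255,xs.min(),xs.max(),ys.min(),ys.max())
E
```

```text
[0.55778317 0.31353463 0.16133502] [-0.64311922 -9.36029455  4.80774355]
scene yel [272 235   6   7  25] [274.5 237.8] [ 55.6 186.3]
scene red [267 241   7   7  29] [269.9 244.1] [ 78.6 186.7]
side yel [303 203   5   6  18] [305.2 205.2] [ 51.6 188. ]
side red [305 209   5   8  29] [307.2 212.4] [ 80.  186.1]
[0.55776988 0.31354756 0.1613265 ] [-0.17078641 -9.23355153  4.71787886]
side6 1934 198 288 196 256
side8 1932 198 288 197 256Traceback (most recent call last):
  File "<stdin>", line 1, in <module>
  File "m.py", line 7, in <module>
    f=grab(n,n+sys.argv[1]);h=cv2.cvtColor(f['image'],cv2.COLOR_RGB2HSV)
               ~~~~~~~~^^^
IndexError: list index out of range
```

```bash
python3 - <<'E'
from h import *
th=-.146;R=np.array([[np.cos(th),-np.sin(th)],[np.sin(th),np.cos(th)]]);og=np.array([.5199,.063])
for n in('side8','scene8'):
    f=load(n);h=cv2.cvtColor(f['image'],cv2.COLOR_RGB2HSV);m=cv2.inRange(h,(100,110,30),(124,255,255));m[:140]=0;m[:,:140]=0
    m[:,320:]=0
    for y in(-.130,-.140): print(n,y,[np.round(proj(f,np.array([*(R@(x,y)+og),.1625])),1).tolist() for x in(-.09,.09)])
    ys,xs=np.where(m);i=xs.argmin();print('min x',xs[i],ys[i],[ (int(r),int(np.where(m[r])[0].min())) for r in range(ys.min(),ys.min()+50,6) if m[r].any()])
E
```

```text
side8 -0.13 [[196.8, 198.3], [199.3, 238.4]]
side8 -0.14 [[193.6, 198.7], [195.7, 238.9]]
min x 198 199 [(197, 213), (203, 198), (209, 199), (215, 199), (221, 199), (227, 199), (233, 199), (239, 200), (245, 202)]
scene8 -0.13 [[221.2, 166.1], [184.5, 199.9]]
scene8 -0.14 [[218.9, 164.8], [182.1, 198.3]]
min x 185 200 [(180, 207), (186, 201), (192, 194), (198, 188), (204, 187), (210, 187), (216, 188), (228, 206)]
```

The tote sits at home within about 1–2 mm, the pointer is level with the mark, and the grip holds with a 9 N spring pull. Handing in.

```bash
python3 -c "
from workcell import ticket
print(ticket.job_done())"
```

```text
the job is handed in; nothing more can be done
None
```

The job is handed in with the tote home against the stop and the gripper holding the gate, its pointer within about 2 mm of the red marker by camera; the hand-in gave no verdict.

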